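Feel out the full sample jar and load the dock

ROBOT

A 6-joint arm with a two-finger parallel gripper is mounted at the origin on the work surface. World frame = base frame: x ahead of the robot, y to its left, z up, the work surface at z = 0. Lengths are in mm, angles in rad, forces in N, time in s.
With the tool pointing down it reaches from about 250 to 775 mm from the base axis. Payload 4 kg.
Tool frame: the origin (TCP) lies at the very end of the fingers, on their centre line; the grasp point (between the pads) lies 19 mm behind it (env.pinch_z is the distance from the TCP to the grasp point, in mm); x points along the fingers, y is the direction in which the jaws open and shut, and the axes are right-handed (so a half turn about x gives the same grasp; the last joint's range is limited). The gripper opens to 94 mm and grips with 3 to 60 N. Pads are 16 mm wide; open, the fingers measure 119 mm over their backs; the gripper's body (75 mm by 177 mm) begins 78 mm behind the grasp point.
Start: joints at [-1.276, 0.087, 1.371, -0, 1.684, -0.103], TCP at [213.064, -507.074, 205.506] pointing down, gripper open.
Joint ranges: [-3.1, 3.1], [-0.76, 2.03], [0.27, 2.55], [-1.08, 4.22], [0.17, 2.65], [-2.57, 2.57]. Speed limits (rad/s): [2.79, 2.79, 3.14, 3.14, 3.14, 3.14].

INTERFACE

Orientations are given as a unit quaternion [x, y, z, w].
In Python, from workcell import env gives the robot as it stands. The module is installed in compiled form; this text tells all that it offers.
- The arm moves only by the tool send_rows, never from a script. Its argument "moves" is a list of rows, each a list of 6 numbers: the shift along the world's x, y, z in cm, then the turn, a rotation vector about the world's x, y, z in rad. In form: [[dx, dy, dz, wx, wy, wz], ...]. A call has 1 to 5 rows; each row shifts and turns the pose as measured when the row begins; what a row does not reach is not made up. A row lasts 1/8 s, in which the tool goes at most 62.5 mm and 10.7 degrees, less where a joint would pass 70% of its speed; a pose out of reach is approached as far as the arm can. A call is refused whole if a number of a shift passes 6.25 or a number of a turn 0.188, either way. A call with a gripper value outside its range is refused whole. "hand" is the opening, from 0 (shut) to 1 (fully open), set as the call begins (left out, the last holds). The fingers move at their own pace and stop on an object; the grip force is fixed at half the most. Time passes only in rows, so rows that do not move let the fingers close. It gives the time, the measured TCP pose, the force and the opening at its end, in the units of the state.
- env.get_obs(): the state, without advancing time (a new reading comes with each control period).
- env.snapshot(name): name is "scene" or "top" or "wrist"; returns a dict with "color" (420x560x3 uint8, red, green, blue), "z_map" (420x560 float32, mm along the optical axis (not along the pixel's ray), 0 where there is no reading), "camera_matrix" (3x3 intrinsics, pixels), "dist" ([k1, k2, p1, p2, k3] as OpenCV has them; the pictures are not rectified), "world_from_camera" (4x4, takes a point from camera to world coordinates); the wrist camera has in their place "hand_eye" (4x4, takes a point from camera to tool coordinates, whose origin is the TCP and whose axes are the tool frame's). Camera axes: x right, y down, z forward; pixel columns grow to the right and rows downward; lengths in mm; the calibration is good to about 2 mm. A picture is of the moment at which its call begins: read the wrist's pose just before it.
- env.job_done(): hands the job in, once; it reports no verdict.
The state is a dict: "time_s": time; "qpos": joint angles; "joint_vel": joint speeds; "tau": joint torques, N m; "tcp_pos": TCP position; "ee_rot": TCP orientation; "contact_force": force on the tool from outside, world axes, zero at the start; "wrist_torque": the same for the moment, N m; "gripper_width": opening from 0.0 (shut) to 1.0 (fully open).
Only numpy, scipy, OpenCV 4.12 (cv2) and the standard library are available. Lean on these libraries where they do the work, as an engineer would, in place of code of your own. Each camera call takes 0.05 s, during which the arm holds its last target. There are 200 camera calls.

TASK

One of the two closed jars holds the steel reference core, but they look alike: lift the orange-capped jar clear of the mat, stand it back on the mat, then lift the blue-capped jar clear, and tell by the load on the arm which is the heavier. Lower only the heavier jar gently into the dock's square well, feeling for the opening, so that it sinks the yellow carrier fully and stays there by itself, and leave the lighter jar standing on the grey mat. Keep both jars upright, never press hard on the dock (stay under 25 N), never leave the lighter jar in the well, and do not disturb the bottle, the cup or the green box.

Things in the scene. Friction and masses are not known exactly. Their poses are not given: they have to be found in the camera images.
- jar_orange: closed white square jar with orange round screw cap and orange band. Body 50 x 50 mm across flats, 90 mm tall; cap 42 mm across, 14 mm high on top. Grip it across two opposite flats, 65 to 80 mm above its foot, to clear the dock. Origin: centre of its underside; z up, x and y square to the flats. Weighs about 0.62 kg or 0.26 kg (hidden, changes from start to start)
- jar_blue: the same jar with a blue cap and a blue band; it has the other of the two weights. Origin: centre of its underside; z up, x and y square to the flats
- mat: flat grey mat fixed on the bench, 140 mm (x) by 260 mm (y), 3 mm thick, on which both jars stand at first about 150 mm apart along its y. Origin: centre of its underside
- dock: white sampling dock with blue trim, fixed on the bench: 200 mm (x) by 180 mm (y), 60 mm high, with a low grey key panel (up to about 78 mm high) along its +x edge, which starts 68 mm from the slot's middle. Origin: centre of its underside
- slot_mid (a point): middle of the slot in the dock's top face, 60 mm above the bench. A blue 74 x 74 mm block with the square well sits flush in it, clamped anywhere up to 7 mm either way along this frame's x (not in y): feel for it; pressed down, the block gives above 9 N, 1.5 N/mm. Its well is 54 x 54 mm (2 mm play each side of a jar), square to x and y. Its yellow floor is 20 mm below the top when up, 36 mm when down
- carrier (a joint): the spring-loaded yellow carrier plate that forms the well's floor: 0 when up, 0.016 m when fully down. It is damped and its spring pushes up with about 3.7 N when up and 4.4 N when down: the heavy jar alone sinks it fully, the light jar alone does not move it
- reagent: bystander: brown glass bottle, 60 mm across, 120 mm tall. Origin: centre of its underside
- beaker: bystander: glass cup, 70 mm across, 80 mm tall. Origin: centre of its underside
- tip_box: bystander: open green plastic box, 80 x 120 x 45 mm. Origin: centre of its underside

How it is judged:
By the outcome, as a careful person would: the job done as asked, in the order asked, and still so for the second after the job is handed in, with the robot touching nothing.
It also fails if it takes over 72 s, if anything falls off the work surface, if the arm or the gripper's body presses on something with over 40 N, if the wrist force passes 120 N, or if a joint passes its speed limit or range.

## Working session

There is one attempt and no reset: what is moved stays moved. The work goes in short steps, Python scripts to look and compute and a tool call to move; the robot and the scene stay as the last step left them, time stands still between calls to the robot, and variables do not carry over. Pictures are saved under pics/ and viewed, about 8 in all and at most 12, crops included, and the job is handed in when it is done.

Besides the shell and the picture viewer there is one more tool, called after ">>>" as a command line: name --pt "numbers of a row" for each row, then --argument value for the rest. send_rows: Moves the arm, as the interface text tells. Its arguments: {"type":"object","properties":{"moves":{"type":"array","items":{"type":"array","items":{"type":"number"}}},"hand":{"type":"number"}},"required":["moves"]}

```bash
mkdir -p pics
cat > h.py <<'E'
import numpy as np, cv2
from workcell import env
def pts(s,T=None):
    z=s["z_map"];h,w=z.shape
    u,v=np.meshgrid(np.arange(w),np.arange(h))
    n=cv2.undistortPoints(np.stack([u,v],-1).reshape(-1,1,2).astype(np.float64),s["camera_matrix"],np.array(s["dist"])).reshape(h,w,2)
    P=np.dstack([n*z[...,None],z,np.ones_like(z)])
    T=s["world_from_camera"] if T is None else T
    Q=(P@np.array(T).T)[...,:3];Q[z<=0]=np.nan
    return Q
def save(s,name): cv2.imwrite("pics/"+name,s["color"][...,::-1])
E
python3 - <<'E'
from h import *
print(env.get_obs())
for n in("top","scene"):
    s=env.snapshot(n);save(s,n+".png");np.save(n+"_p.npy",pts(s));np.save(n+"_c.npy",s["color"]);print(s["world_from_camera"])
a=cv2.imread("pics/top.png");b=cv2.imread("pics/scene.png")
E
```

```text
{'time_s': 0.0, 'qpos': array([-1.27611985e+00,  8.79512683e-02,  1.37222838e+00, -1.99484413e-05,
        1.68358887e+00, -1.03065689e-01]), 'joint_vel': array([ 1.54953539e-04,  1.26383068e-03, -1.32345590e-03,  2.83298384e-05,
       -7.30430978e-05, -7.32228171e-04]), 'tau': array([-2.16914882e-04, -3.40176558e+01, -3.02429402e+01,  7.17938505e-02,
        3.29637690e-02, -1.63897462e-04]), 'tcp_pos': array([ 212.88486649, -506.54379277,  204.31934212]), 'ee_rot': array([-0.69308905, -0.14046222,  0.69325018, -0.13893205]), 'contact_force': array([-0.15739412, -0.65286842,  0.6721468 ]), 'wrist_torque': array([0.01390647, 0.01269474, 0.00875422]), 'gripper_width': 0.9996421330564599}
[[-2.10259605e-02 -9.97446352e-01  6.82545459e-02  5.23726804e+02]
 [-9.99777099e-01  2.08462091e-02 -3.34481180e-03  9.60488925e+00]
 [ 1.91342180e-03 -6.83096598e-02 -9.97662332e-01  1.66633981e+03]
 [ 0.00000000e+00  0.00000000e+00  0.00000000e+00  1.00000000e+00]]
[[ 6.55037443e-01  6.37635583e-01 -4.05397103e-01  1.10642573e+03]
 [ 7.55449419e-01 -5.63250692e-01  3.34730986e-01 -4.04147109e+02]
 [-1.49038111e-02 -5.25518336e-01 -8.50651724e-01  1.08098718e+03]
 [ 0.00000000e+00  0.00000000e+00  0.00000000e+00  1.00000000e+00]]
```

View pics/top.png

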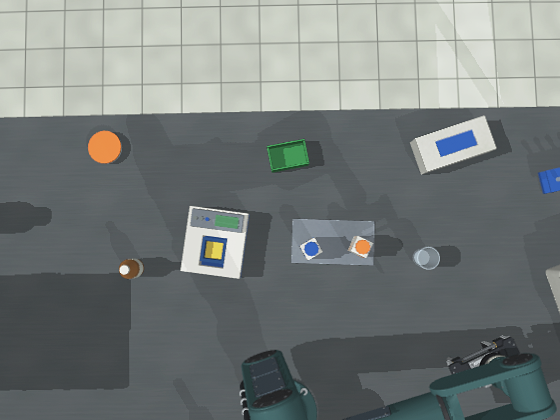

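View pics/scene.png

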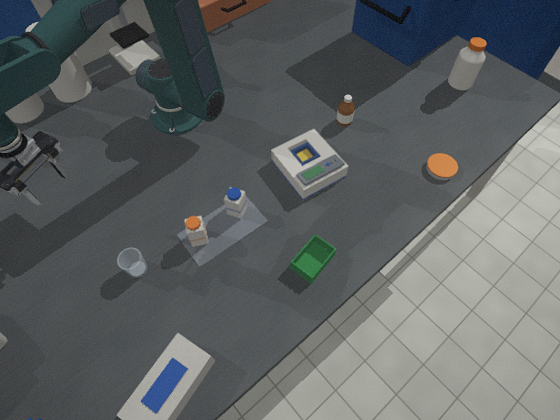

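The top view shows the blue cap at about (312,248), the orange cap at (362,246) and the mat spanning cols 292–374. The dock's well is at about (214,250), the bottle at (130,268), the cup at (427,258) and the green box at (289,155). Both jars look yawed. Next I'll turn these pixels into positions.

Run:
```python
from h import *
from scipy.optimize import minimize
for n in("top","scene"):
    P=np.load(n+"_p.npy");c=np.load(n+"_c.npy");hsv=cv2.cvtColor(c,cv2.COLOR_RGB2HSV)
    H,S,V=[hsv[...,i].astype(int) for i in range(3)];X,Y,Z=P[...,0],P[...,1],P[...,2]
    reg=(X>350)&(X<620)&(Y>-200)&(Y<200)
    o=reg&(H<18)&(S>130)&(Z>85);b=reg&(H>100)&(H<130)&(S>130)&(Z>85)
    for nm,m in(("orange",o),("blue",b)):
        q=P[m];t=q[q[:,2]>np.nanmax(q[:,2])-8]
        cx=(t[:,:2].min(0)+t[:,:2].max(0))/2
        print(n,nm,len(t),t.mean(0).round(1),cx.round(1))
        k=np.hypot(X-cx[0],Y-cx[1])
        j=(k<42)&(Z>75)&(Z<97)&(V>100)
        if n=="top" and j.sum()>10: print(" body rect",cv2.minAreaRect(P[j][:,:2].astype(np.float32)))
    d=(Z>50)&(Z<68)&(X>300)&(X<650)&(Y>150)&(Y<520)
    print(n,"dock",d.sum(),cv2.minAreaRect(P[d][:,:2].astype(np.float32)))
    m=d&(H>100)&(H<130)&(S>120); print(" blue block",m.sum(),cv2.minAreaRect(P[m][:,:2].astype(np.float32)))
    w=(H>18)&(H<35)&(S>120)&(X>300)&(X<650)&(Y>150)&(Y<520)
    print(" yellow",w.sum(),cv2.minAreaRect(P[w][:,:2].astype(np.float32)),np.median(P[w],0))
    for nm,(r,cc) in (dict(bottle=(268,130),cup=(258,427),cup2=(248,427),box=(145,289),matTL=(222,294),matBR=(262,370),matBL=(262,294),matTR=(223,371)).items() if n=="top" else []): print(nm,P[r,cc].round(0))
c=cv2.imread("pics/top.png")
cv2.imwrite("pics/crop.png",np.hstack([cv2.resize(c[195:290,175:275],None,fx=4,fy=4,interpolation=2),cv2.resize(c[210:285,290:385],None,fx=4,fy=4.0*95/75,interpolation=2)]))
```

```text
Traceback (most recent call last):
ValueError: zero-size array to reduction operation fmax which has no identity
```

Run:
```python
from h import *
P=np.load("top_p.npy");Z=P[...,2]
for nm,(r,cc) in dict(blue=(248,312),orange=(246,362),dock=(265,195),well=(250,214),bottle=(268,130),cup=(258,427),box=(155,289),matTL=(222,294),matBR=(262,370),matBL=(262,294),matTR=(223,371),bench=(300,400)).items(): print(nm,P[r,cc].round(0),np.load("top_c.npy")[r,cc])
P=np.load("scene_p.npy")
for nm,(r,cc) in dict(blue=(191,234),orange=(223,194),bench=(200,330)).items(): print(nm,P[r,cc].round(0),np.load("scene_c.npy")[r,cc])
```

```text
blue [508. -97. 101.] [ 57 102 190]
orange [ 511. -245.  107.] [236 146  75]
dock [463. 257.  63.] [224 225 219]
well [507. 201.  40.] [228 212  90]
bottle [460. 445.  99.] [105  73  43]
cup [ 468. -465.    9.] [155 168 175]
box [804. -38.   6.] [ 69 152  88]
matTL [590. -49.  -2.] [129 138 147]
matBR [ 459. -288.   -6.] [135 144 154]
matBL [464. -46.   1.] [146 156 166]
matTR [ 582. -291.   13.] [127 136 143]
bench [ 337. -378.   -3.] [91 97 99]
blue [505. -88. 106.] [ 52  88 151]
orange [ 519. -245.  109.] [191 117  61]
bench [681. 165.  -1.] [80 85 85]
```

Run:
```python
from h import *
for n in("top","scene"):
    P=np.load(n+"_p.npy");c=np.load(n+"_c.npy");hsv=cv2.cvtColor(c,cv2.COLOR_RGB2HSV)
    H,S,V=[hsv[...,i].astype(int) for i in range(3)];X,Y,Z=P[...,0],P[...,1],P[...,2]
    reg=(X>420)&(X<620)&(Y>-320)&(Y<-20)&(Z>95)
    for nm,m in(("orange",reg&(H<18)&(S>120)),("blue",reg&(H>98)&(H<130)&(S>120))):
        t=P[m]; print(n,nm,len(t),np.median(t,0).round(1),((t.min(0)+t.max(0))/2).round(1))
    d=(Z>50)&(Z<68)&(X>380)&(X<650)&(Y>50)&(Y<350)
    print(n,"dock",d.sum(),cv2.minAreaRect(P[d][:,:2].astype(np.float32)))
    m=d&(H>100)&(H<130)&(S>120)&(X<560); print(" blue block",m.sum(),cv2.minAreaRect(P[m][:,:2].astype(np.float32)))
    w=(H>18)&(H<35)&(S>90)&(X>400)&(X<600)&(Y>100)&(Y<300)
    print(" yellow",w.sum(),cv2.minAreaRect(P[w][:,:2].astype(np.float32)),np.median(P[w],0))
c=cv2.imread("pics/top.png")
cv2.imwrite("pics/crop.png",np.hstack([cv2.resize(c[195:290,175:275],(400,380),interpolation=2),cv2.resize(c[210:285,290:385],(400,380),interpolation=2)]))
```

```text
top orange 156 [ 510.2 -245.4  107.7] [ 509.2 -246.4  106.8]
top blue 145 [507.7 -94.1 108.2] [506.5 -95.  109. ]
top dock 2446 ((532.8919677734375, 197.74752807617188), (180.87049865722656, 200.57989501953125), 81.24143981933594)
 blue block 249 ((507.8379211425781, 202.60604858398438), (72.93299102783203, 74.0094985961914), 80.92546081542969)
 yellow 276 ((507.1885986328125, 203.04559326171875), (51.99697494506836, 52.16175079345703), 81.61331939697266) [507.65478925 203.74501266  41.21534204]
scene orange 156 [ 513.6 -246.7  107.3] [ 511.4 -246.3  104.1]
scene blue 131 [511.2 -95.4 106.1] [510.6 -94.7 104.3]
scene dock 1768 ((535.4819946289062, 197.5663299560547), (183.7598114013672, 203.3722686767578), 80.85797119140625)
 blue block 126 ((510.85809326171875, 203.59225463867188), (70.51030731201172, 74.84515380859375), 79.46220397949219)
 yellow 113 ((503.33148193359375, 209.16651916503906), (43.970218658447266, 42.493377685546875), 83.13716125488281) [503.92922762 208.48410388  39.15291934]
```

View pics/crop.png

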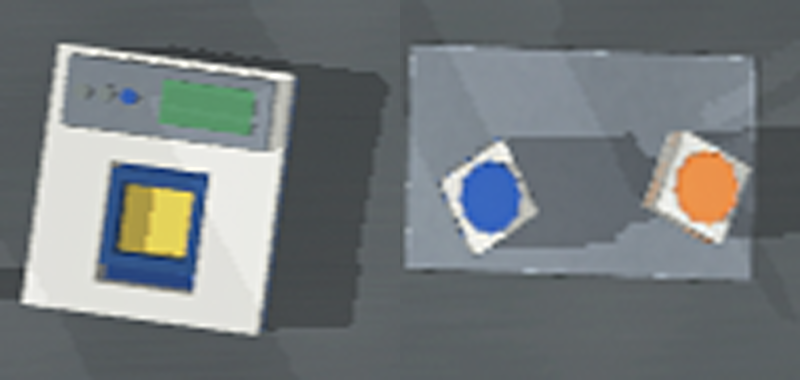

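The crop shows the well and block turned like the dock, about -9°. The blue jar is yawed about +32° (mod 90) and the orange jar about -26°. I'll check the jaw angle, then move over the orange jar.

Run:
```python
from h import *
from scipy.spatial.transform import Rotation as R
o=env.get_obs();print(R.from_quat(o["ee_rot"]).as_matrix().round(3))
y=R.from_quat(o["ee_rot"]).as_matrix()[:,1];print(np.degrees(np.arctan2(y[1],y[0])),np.degrees(o["qpos"]))
```

```text
[[-0.001  0.387 -0.922]
 [ 0.002 -0.922 -0.387]
 [-1.    -0.002 -0.   ]]
-67.20537861003565 [-7.31127012e+01  5.03522390e+00  7.86144143e+01 -8.59672216e-04
  9.64631046e+01 -5.90740796e+00]
```

>>> send_rows --pt "4.2 3.7 0.7 0 0 0.143" --pt "4.2 3.7 0.7 0 0 0.143" --pt "4.2 3.7 0.7 0 0 0.143" --pt "4.2 3.7 0.7 0 0 0.143" --pt "4.2 3.7 0.7 0 0 0.143" --hand 1

```text
time_s: 0.72
tcp_pos: [424.1, -317.2, 235.5]
ee_rot: [-0.597, -0.38, 0.599, -0.374]
contact_force: [0.4, -1.5, -0.4]
gripper_width: 1.003
```

>>> send_rows --pt "4.2 3.7 0.7 0 0 0" --pt "3 3 0 0 0 0"

```text
time_s: 0.98
tcp_pos: [498.6, -246.8, 242.3]
ee_rot: [-0.596, -0.381, 0.599, -0.375]
contact_force: [-0.1, -0.3, -0.1]
gripper_width: 1.0
```

```bash
cat >> h.py <<'E'
from scipy.spatial.transform import Rotation as R
def wrist(name):
    o=env.get_obs();T=np.eye(4);T[:3,:3]=R.from_quat(o["ee_rot"]).as_matrix();T[:3,3]=o["tcp_pos"]
    s=env.snapshot("wrist");T=T@np.array(s["hand_eye"]);s["T"]=T;save(s,name)
    y=R.from_quat(o["ee_rot"]).as_matrix();print("tcp",o["tcp_pos"].round(1),"jaw",np.degrees(np.arctan2(y[1,1],y[0,1])).round(2),"tilt",y[:,0].round(3),"F",o["contact_force"].round(2))
    return s,pts(s,T)
E
python3 - <<'E'
from h import *
s,P=wrist("w1.png");np.save("w1_p.npy",P);np.save("w1_c.npy",s["color"]);print(np.array(s["hand_eye"]).round(3))
E
```

```text
tcp [ 498.6 -246.8  242.3] jaw -25.34 tilt [-0.008  0.005 -1.   ] F [-0.1  -0.34 -0.13]
[[ 1.00000e-03 -2.82000e-01  9.59000e-01 -1.78337e+02]
 [ 1.00000e+00  0.00000e+00 -1.00000e-03 -7.40000e-01]
 [-0.00000e+00  9.59000e-01  2.82000e-01 -8.15360e+01]
 [ 0.00000e+00  0.00000e+00  0.00000e+00  1.00000e+00]]
```

View pics/w1.png

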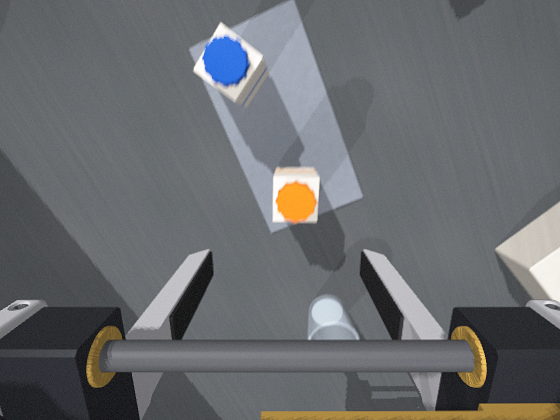

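The wrist view shows the orange cap at (296,201), its body square to the jaws, and the blue cap at (226,61). I'll measure both jars from this view.

Run:
```python
from h import *
P=np.load("w1_p.npy");c=np.load("w1_c.npy");hsv=cv2.cvtColor(c,cv2.COLOR_RGB2HSV)
H,S,V=[hsv[...,i].astype(int) for i in range(3)];X,Y,Z=P[...,0],P[...,1],P[...,2]
cols=np.arange(560)[None,:]
for nm,m0,box in(("orange",(H<18)&(S>150),(160,260,250,340)),("blue",(H>100)&(H<125)&(S>150),(10,120,170,290))):
    b=np.zeros(H.shape,bool);b[box[0]:box[1],box[2]:box[3]]=1
    m=m0&b;t=P[m];t=t[np.isfinite(t[:,0])];print(nm,len(t),np.median(t,0).round(1),((np.percentile(t,1,0)+np.percentile(t,99,0))/2).round(1))
    w=b&(Z>84)&(Z<100)&(S<70)&(V>130)
    (cx,sz,a)=cv2.minAreaRect(P[w][:,:2].astype(np.float32));print(" body",w.sum(),np.round(cx,1),np.round(sz,1),a)
```

```text
orange 910 [ 507.7 -245.7  105.7] [ 508.5 -244.2  102.5]
 body 716 [ 507.8 -245.6] [50.1 49.6] 64.07366180419922
blue 1596 [506.  -93.  106.2] [505.9 -93.1 105.4]
 body 1063 [504.4 -93.9] [50.2 50.7] 28.65947151184082
```

>>> send_rows --pt "0.92 0.11 -2 -0.005 -0.008 -0.01" --pt "0 0 -5 0 0 0" --pt "0 0 -5 0 0 0" --pt "0 0 -4 0 0 0" --pt "0 0 -1 0 0 0"

```text
time_s: 1.65
tcp_pos: [510.9, -239.2, 66.1]
ee_rot: [0.599, 0.379, -0.596, 0.377]
contact_force: [0.3, -0.4, 0.3]
gripper_width: 1.001
```

>>> send_rows --pt "-0.3 -0.65 -0.9 0 0 0" --pt "0 0 0 0 0 0"

```text
time_s: 1.9
tcp_pos: [508.2, -246.9, 57.9]
ee_rot: [0.599, 0.379, -0.596, 0.378]
contact_force: [0.4, 0.1, -0.5]
gripper_width: 0.999
```

Run:
```python
from h import *
s,P=wrist("w2.png")
```

```text
tcp [ 508.2 -246.9   57.9] jaw -25.36 tilt [ 0.003  0.003 -1.   ] F [ 0.41  0.1  -0.54]
```

>>> send_rows --pt "0 0 0 0 0 0" --pt "0 0 0 0 0 0" --pt "0 0 0 0 0 0" --pt "0 0 0 0 0 0" --pt "0 0 0 0 0 0" --hand 0

```text
time_s: 2.58
tcp_pos: [509.8, -247.7, 63.0]
ee_rot: [0.6, 0.377, -0.595, 0.379]
contact_force: [-3.3, 1.1, 3.4]
gripper_width: 0.533
```

>>> send_rows --pt "0 0 1 0 0 0" --pt "0 0 2 0 0 0" --pt "0 0 2 0 0 0" --pt "0 0 0 0 0 0" --pt "0 0 0 0 0 0"

```text
time_s: 3.2
tcp_pos: [506.8, -245.3, 106.6]
ee_rot: [0.598, 0.381, -0.597, 0.376]
contact_force: [-0.4, 0.7, -7.4]
gripper_width: 0.54
```

>>> send_rows --pt "0 0 0 0 0 0" --pt "0 0 0 0 0 0" --pt "0 0 0 0 0 0" --pt "0 0 0 0 0 0"

```text
time_s: 3.7
tcp_pos: [505.4, -244.5, 103.3]
ee_rot: [-0.597, -0.382, 0.598, -0.374]
contact_force: [0.4, 0.3, -7.0]
gripper_width: 0.536
```

Run:
```python
from h import *
for i in range(5):
    o=env.get_obs();print(o["tcp_pos"].round(1),o["contact_force"].round(2),o["tau"].round(2)[:3]); env.snapshot("wrist")
s,P=wrist("w3.png")
```

```text
[ 505.4 -244.5  103.3] [ 0.43  0.34 -7.04] [ -0.   -39.54 -32.16]
[ 505.4 -244.5  103.3] [ 0.56  0.28 -7.  ] [  0.   -39.76 -32.36]
[ 505.5 -244.5  103.4] [ 0.82 -0.13 -6.25] [ -0.   -39.57 -32.19]
[ 505.6 -244.6  103.6] [-0.21  0.1  -6.8 ] [ -0.   -39.52 -32.15]
[ 505.6 -244.6  103.6] [-0.14 -0.04 -7.11] [ -0.   -39.53 -32.15]
tcp [ 505.6 -244.6  103.7] jaw -25.33 tilt [-0.006  0.01  -1.   ] F [ 0.22 -0.43 -5.43]
```

View pics/w3.png

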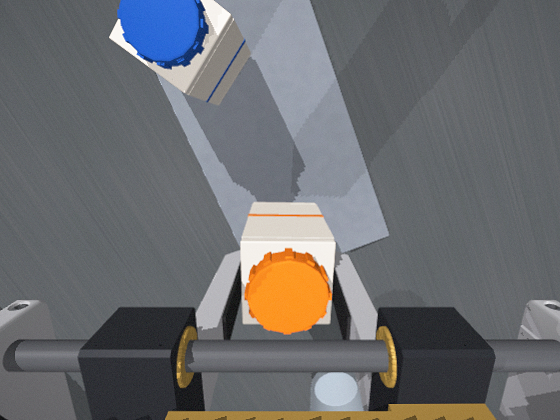

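The orange jar hangs upright in the jaws, with its cap at (288,291) and the load about 6.7 N. The blue jar still stands at (165,25). Orange is probably the heavy one, but I'll set it back on the mat and weigh blue too.

>>> send_rows --pt "0 0 -2 0 0 0" --pt "0 0 -1 0 0 0" --pt "0 0 0 0 0 0"

```text
time_s: 4.38
tcp_pos: [506.1, -244.9, 73.9]
ee_rot: [0.598, 0.382, -0.597, 0.375]
contact_force: [0.1, 0.4, -6.4]
gripper_width: 0.536
```

>>> send_rows --pt "0 0 -0.4 0 0 0" --pt "0 0 0 0 0 0"

```text
time_s: 4.62
tcp_pos: [506.7, -245.3, 70.7]
ee_rot: [0.598, 0.381, -0.597, 0.375]
contact_force: [-1.6, 0.5, -6.4]
gripper_width: 0.535
```

>>> send_rows --pt "0 0 -0.6 0 0 0" --pt "0 0 -0.3 0 0 0"

```text
time_s: 4.88
tcp_pos: [507.1, -245.4, 63.2]
ee_rot: [0.598, 0.381, -0.597, 0.376]
contact_force: [-4.5, 2.8, 2.8]
gripper_width: 0.536
```

>>> send_rows --pt "0 0 -0.3 0 0 0" --pt "0 0 0 0 0 0"

```text
time_s: 5.12
tcp_pos: [507.6, -245.7, 63.8]
ee_rot: [0.599, 0.38, -0.596, 0.377]
contact_force: [0.8, 0.6, -6.2]
gripper_width: 0.535
```

>>> send_rows --pt "0 0 -0.2 0 0 0" --pt "0 0 -0.1 0 0 0"

```text
time_s: 5.38
tcp_pos: [507.9, -245.7, 63.0]
ee_rot: [0.599, 0.38, -0.596, 0.377]
contact_force: [-3.1, 2.2, 3.7]
gripper_width: 0.537
```

>>> send_rows --pt "0 0 -0.05 0 0 0" --pt "0 0 0 0 0 0" --pt "0 0 0 0 0 0" --pt "0 0 0 0 0 0" --hand 1

```text
time_s: 5.88
tcp_pos: [510.1, -247.3, 63.2]
ee_rot: [0.6, 0.377, -0.595, 0.379]
contact_force: [-0.4, 0.2, -0.6]
gripper_width: 0.923
```

>>> send_rows --pt "0 0 3 0 0 0" --pt "0 0 5 0 0 0" --pt "0 4 4 0 0 0.187" --pt "0 5 2 0 0 0.187" --pt "0 4 0 0 0 0.187"

```text
time_s: 6.5
tcp_pos: [509.8, -116.4, 206.3]
ee_rot: [0.469, 0.53, -0.466, 0.531]
contact_force: [-0.3, 1.5, -1.3]
gripper_width: 1.002
```

>>> send_rows --pt "0 1 0 0 0 0.187" --pt "0 0 0 0 0 0.187" --pt "0 0 0 0 0 0"

```text
time_s: 6.88
tcp_pos: [510.7, -102.9, 208.1]
ee_rot: [0.363, 0.606, -0.358, 0.61]
contact_force: [-0.1, 0.3, 1.1]
gripper_width: 0.999
```

Run:
```python
from h import *
s,P=wrist("w4.png");np.save("w4_p.npy",P);np.save("w4_c.npy",s["color"])
```

```text
tcp [ 510.7 -102.9  208.1] jaw 28.74 tilt [ 0.008  0.003 -1.   ] F [-0.08  0.33  1.12]
```

View pics/w4.png

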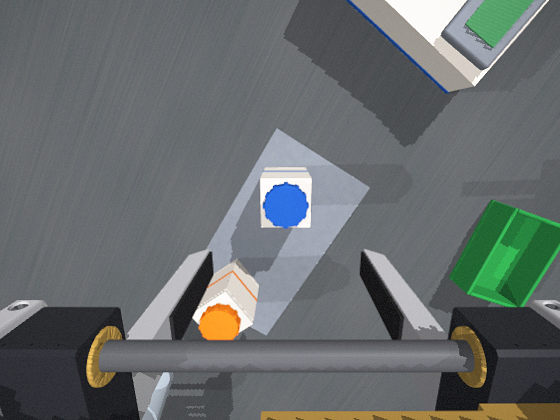

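The blue cap at (286,205) has its body square to the jaws. The orange jar stands upright at (222,322). I'll use the measured blue position (505.5,-93.3).

Run:
```python
from h import *
P=np.load("w4_p.npy");c=np.load("w4_c.npy");hsv=cv2.cvtColor(c,cv2.COLOR_RGB2HSV)
H,S,V=[hsv[...,i].astype(int) for i in range(3)];Z=P[...,2]
for nm,m0,box in(("blue",(H>100)&(H<125)&(S>150),(160,240,250,320)),("orange",(H<18)&(S>150),(250,341,180,270))):
    b=np.zeros(H.shape,bool);b[box[0]:box[1],box[2]:box[3]]=1
    t=P[m0&b&(Z>90)];print(nm,np.nanmedian(t,0).round(1))
    w=b&(Z>84)&(Z<100)&(S<70)&(V>130)
    print(" body",w.sum(),cv2.minAreaRect(P[w][:,:2].astype(np.float32)))
```

```text
blue [503.3 -92.1 105.8]
 body 944 ((504.1932373046875, -92.70072937011719), (49.97505187988281, 49.89204406738281), 28.59023666381836)
orange [ 502.8 -238.7  105.6]
 body 745 ((505.16656494140625, -242.8873748779297), (50.69816589355469, 50.4414176940918), 63.63723373413086)
```

>>> send_rows --pt "-0.5 0.95 -3 0.003 0.008 0" --pt "0 0 -4 0 0 0"

```text
time_s: 7.18
tcp_pos: [508.4, -94.7, 140.7]
ee_rot: [0.366, 0.605, -0.36, 0.609]
contact_force: [-0.2, -0.1, -0.9]
gripper_width: 1.001
```

>>> send_rows --pt "-0.4 0.1 -3 0 0 0" --pt "0 0 -3 0 0 0" --pt "0 0 -1.2 0 0 0" --pt "0 0 0 0 0 0"

```text
time_s: 7.68
tcp_pos: [502.2, -94.3, 63.3]
ee_rot: [0.369, 0.604, -0.364, 0.605]
contact_force: [-0.1, 0.6, 0.6]
gripper_width: 0.997
```

>>> send_rows --pt "0.2 0.1 -0.6 0 0 0" --pt "0 0 0 0 0 0" --pt "0 0 0 0 0 0" --pt "0 0 0 0 0 0" --pt "0 0 0 0 0 0" --hand 0

```text
time_s: 8.3
tcp_pos: [507.2, -94.3, 61.1]
ee_rot: [0.37, 0.602, -0.364, 0.607]
contact_force: [0.5, -1.2, -0.1]
gripper_width: 0.533
```

>>> send_rows --pt "0 0 1 0 0 0" --pt "0 0 2 0 0 0" --pt "0 0 2 0 0 0" --pt "0 0 0 0 0 0" --pt "0 0 0 0 0 0"

```text
time_s: 8.93
tcp_pos: [505.2, -93.6, 111.0]
ee_rot: [0.369, 0.603, -0.364, 0.606]
contact_force: [-0.1, -0.3, -1.9]
gripper_width: 0.536
```

>>> send_rows --pt "0 0 0 0 0 0" --pt "0 0 0 0 0 0" --pt "0 0 0 0 0 0"

```text
time_s: 9.3
tcp_pos: [503.9, -93.2, 108.6]
ee_rot: [0.369, 0.605, -0.365, 0.604]
contact_force: [-0.9, 0.3, -2.9]
gripper_width: 0.529
```

Run:
```python
from h import *
for i in range(5):
    o=env.get_obs();print(o["tcp_pos"].round(1),o["contact_force"].round(2),o["tau"].round(2)[:3],o["gripper_width"]); s=env.snapshot("wrist")
save(s,"w5.png")
```

```text
[503.9 -93.2 108.6] [-0.92  0.3  -2.86] [  0.   -32.24 -30.34] 0.5287390357406373
[503.9 -93.2 108.6] [-0.38 -0.93 -3.64] [  0.   -32.48 -30.61] 0.5291070215466137
[504.  -93.2 108.8] [ 0.42  0.43 -2.7 ] [  0.   -32.22 -30.34] 0.5288845075199642
[504.1 -93.2 109. ] [ 0.4   0.5  -2.46] [  0.   -32.15 -30.27] 0.5358128600415627
[504.2 -93.2 109.1] [-0.26 -0.71 -3.13] [  0.   -32.14 -30.27] 0.5300265480289272
```

Blue loads the arm with about 2.9 N against 6.7 N for orange, so orange is the heavier. I'll set blue back down.

>>> send_rows --pt "0 0 -2.5 0 0 0" --pt "0 0 -1.2 0 0 0" --pt "0 0 -0.3 0 0 0" --pt "0 0 0 0 0 0"

```text
time_s: 10.05
tcp_pos: [505.3, -93.6, 69.6]
ee_rot: [0.369, 0.603, -0.364, 0.606]
contact_force: [0.6, 0.8, -3.0]
gripper_width: 0.531
```

>>> send_rows --pt "0 0 -0.4 0 0 0"

```text
time_s: 10.18
tcp_pos: [506.1, -93.8, 66.6]
ee_rot: [0.369, 0.603, -0.364, 0.606]
contact_force: [-0.4, -0.0, -2.9]
gripper_width: 0.534
```

>>> send_rows --pt "0 0 -0.4 0 0 0"

```text
time_s: 10.3
tcp_pos: [506.5, -93.9, 62.9]
ee_rot: [0.37, 0.602, -0.364, 0.607]
contact_force: [-0.3, -0.5, -2.4]
gripper_width: 0.533
```

>>> send_rows --pt "0 0 -0.2 0 0 0"

```text
time_s: 10.42
tcp_pos: [506.5, -94.0, 61.1]
ee_rot: [0.37, 0.602, -0.364, 0.607]
contact_force: [-2.1, 0.4, 5.1]
gripper_width: 0.535
```

>>> send_rows --pt "0 0 0 0 0 0" --pt "0 0 0 0 0 0" --pt "0 0 0 0 0 0" --pt "0 0 0 0 0 0" --hand 1

```text
time_s: 10.92
tcp_pos: [508.1, -94.4, 63.1]
ee_rot: [0.37, 0.601, -0.364, 0.608]
contact_force: [-0.4, 0.0, 0.1]
gripper_width: 0.92
```

>>> send_rows --pt "0 0 4 0 0 0" --pt "0 0 5 0 0 0" --pt "0 -3 3.5 0 0 0.187" --pt "0 -5 2 0 0 0.187" --pt "0 -5 0 0 0 0.187"

```text
time_s: 11.55
tcp_pos: [507.1, -224.1, 213.1]
ee_rot: [0.184, 0.68, -0.18, 0.686]
contact_force: [0.6, -0.4, 0.7]
gripper_width: 1.0
```

>>> send_rows --pt "0 -1 0 0 0 0.05" --pt "0 0 0 0 0 0"

```text
time_s: 11.8
tcp_pos: [506.8, -238.0, 213.2]
ee_rot: [0.168, 0.684, -0.164, 0.691]
contact_force: [0.1, 1.4, -0.3]
gripper_width: 1.002
```

Run:
```python
from h import *
s,P=wrist("w6.png");c=s["color"];hsv=cv2.cvtColor(c,cv2.COLOR_RGB2HSV)
H,S,V=[hsv[...,i].astype(int) for i in range(3)];X,Y,Z=P[...,0],P[...,1],P[...,2]
m=(H<18)&(S>150)&(Z>95)&(Y<-180);t=np.nanmedian(P[m],0);print("cap",m.sum(),t)
w=(Z>84)&(Z<100)&(S<70)&(V>130)&(np.hypot(X-t[0],Y-t[1])<45)
print(cv2.minAreaRect(P[w][:,:2].astype(np.float32)))
```

```text
tcp [ 506.8 -238.   213.2] jaw 62.81 tilt [ 0.011  0.003 -1.   ] F [ 0.1   1.36 -0.29]
cap 1351 [ 503.69381322 -243.79433488  105.78160568]
((504.6347351074219, -243.51043701171875), (50.19756317138672, 50.09328842163086), 63.25399398803711)
```

View pics/w6.png

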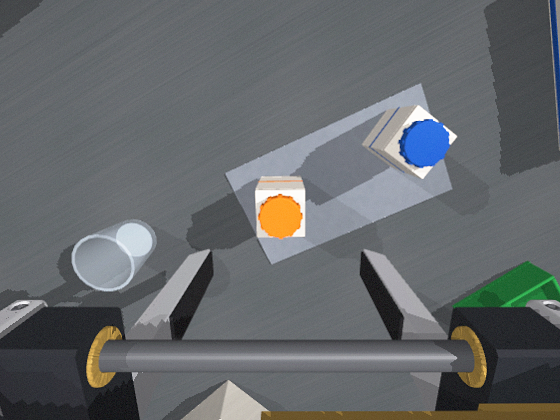

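The orange cap at (280,216) is square to the jaws, and blue is upright on the mat at (425,143). The cup and the box are clear. Next I grip the orange jar.

>>> send_rows --pt "-0.1 -0.63 -3 -0.003 0.011 0.01" --pt "0 0 -5 0 0 0" --pt "0 0 -3 0 0 0" --pt "0 0 -1 0 0 0" --pt "0 0 0 0 0 0"

```text
time_s: 12.48
tcp_pos: [506.6, -239.4, 91.6]
ee_rot: [0.162, 0.688, -0.162, 0.689]
contact_force: [0.5, 0.1, 0.1]
gripper_width: 1.002
```

Run:
```python
from h import *
wrist("w7.png")
```

```text
tcp [ 506.6 -239.4   91.6] jaw 63.53 tilt [ 0.002 -0.    -1.   ] F [0.48 0.07 0.09]
```

>>> send_rows --pt "0 -0.45 -2 0 0 0" --pt "0 -0.05 -1 0 0 0" --pt "0 0 0 0 0 0"

```text
time_s: 12.9
tcp_pos: [510.4, -246.0, 67.3]
ee_rot: [0.161, 0.684, -0.163, 0.693]
contact_force: [-0.5, -0.2, 0.7]
gripper_width: 1.0
```

>>> send_rows --pt "-0.45 0.1 -0.7 0 0.01 0" --pt "0 0 0 0 0 0"

```text
time_s: 13.15
tcp_pos: [506.5, -245.3, 61.8]
ee_rot: [0.159, 0.687, -0.164, 0.69]
contact_force: [0.2, -0.1, -0.2]
gripper_width: 0.997
```

Run:
```python
from h import *
wrist("w7.png")
```

```text
tcp [ 506.5 -245.3   61.8] jaw 63.56 tilt [ 0.004 -0.007 -1.   ] F [ 0.17 -0.12 -0.16]
```

>>> send_rows --pt "0 0 0 0.007 0.004 0" --pt "0 0 0 0 0 0" --pt "0 0 0 0 0 0" --pt "0 0 0 0 0 0" --pt "0 0 0 0 0 0" --hand 0

```text
time_s: 13.82
tcp_pos: [508.0, -245.3, 63.3]
ee_rot: [0.162, 0.687, -0.161, 0.689]
contact_force: [1.4, 1.9, -0.2]
gripper_width: 0.53
```

Run:
```python
from h import *
s,P=wrist("w7.png")
```

```text
tcp [ 508.  -245.3   63.3] jaw 63.56 tilt [ 0.003  0.    -1.   ] F [ 1.36  1.93 -0.23]
```

>>> send_rows --pt "0 0 2 0 0 0" --pt "0 0 4 0 0 0" --pt "0 0 5 0 0 0" --pt "0 2 4 0 0 0.05" --pt "0 5 0 0 0 0.1"

```text
time_s: 14.5
tcp_pos: [500.4, -173.9, 204.1]
ee_rot: [0.111, 0.706, -0.109, 0.691]
contact_force: [0.7, 1.2, -5.7]
gripper_width: 0.526
```

>>> send_rows --pt "0 6 0 0 0 0.1" --pt "0 6 0 0 0 0.05" --pt "0 6 0 0 0 0" --pt "0 3 0 0 0 0" --pt "0 0 0 0 0 0"

```text
time_s: 15.12
tcp_pos: [494.1, 44.5, 193.3]
ee_rot: [0.055, 0.719, -0.055, 0.69]
contact_force: [0.4, -0.4, -6.6]
gripper_width: 0.528
```

Run:
```python
from h import *
s,P=wrist("w8.png");np.save("w8_p.npy",P);np.save("w8_c.npy",s["color"])
```

```text
tcp [494.1  44.5 193.3] jaw 81.11 tilt [-0.041  0.003 -0.999] F [ 0.4  -0.38 -6.57]
```

View pics/w8.png

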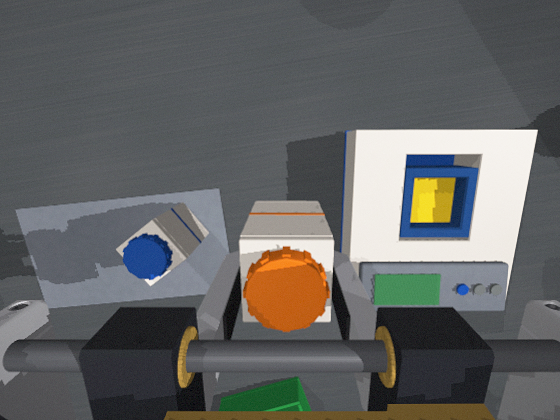

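The jar is held with its cap at (287,288). The well is visible with yellow at (433,200) and the block outline roughly (400–478, 165–240), pushed toward the key panel within its slot. The tool has picked up 2.3° of tilt, so I'll correct that first and then measure well and jar together.

>>> send_rows --pt "0 2 0 -0.003 -0.041 0" --pt "0 0 0 0 0 0"

```text
time_s: 15.42
tcp_pos: [493.2, 61.2, 190.2]
ee_rot: [0.055, 0.706, -0.058, 0.703]
contact_force: [0.3, -0.5, -6.3]
gripper_width: 0.53
```

```bash
cat > m.py <<'E'
from h import *
def meas(name):
    s,P=wrist(name);c=s["color"];o=env.get_obs();t=o["tcp_pos"];hsv=cv2.cvtColor(c,cv2.COLOR_RGB2HSV)
    H,S,V=[hsv[...,i].astype(int) for i in range(3)];X,Y,Z=P[...,0],P[...,1],P[...,2]
    a=np.radians(-8.9);ex=np.array([np.cos(a),np.sin(a)]);ey=np.array([-ex[1],ex[0]])
    def rect(nm,m):
        q=P[m];r=cv2.minAreaRect(q[:,:2].astype(np.float32));d=np.array([q[:,:2]@ex,q[:,:2]@ey])
        lo,hi=np.percentile(d,2,axis=1),np.percentile(d,98,axis=1)
        print(nm,m.sum(),"rect c",np.round(r[0],1),np.round(r[1],1),round(r[2],1),"z",np.median(q[:,2]).round(1),"dockaxes mid",((lo+hi)/2).round(1),"span",(hi-lo).round(1))
    near=np.hypot(X-t[0],Y-t[1])<45
    rect("jar top",near&(Z>t[2]+20)&(Z<t[2]+40)&(S<70)&(V>130))
    rect("cap",near&(Z>t[2]+38)&(H<18)&(S>150))
    reg=(X>430)&(X<580)&(Y>140)&(Y<270)
    rect("block",reg&(Z>50)&(Z<70)&(H>100)&(H<125)&(S>110))
    rect("yellow",reg&(H>18)&(H<35)&(S>110)&(Z<52))
    rect("dock",(Z>50)&(Z<70)&(X>380)&(Y>80)&(Y<330))
    print("tcp dockaxes",(t[:2]@ex).round(1),(t[:2]@ey).round(1))
E
python3 -c "
from m import *
meas('w9.png')"
```

```text
tcp [493.2  61.2 190.2] jaw 80.85 tilt [-0.005 -0.003 -1.   ] F [ 0.28 -0.5  -6.33]
jar top 3066 rect c [489.8  61.4] [73.4 50.8] 81.1 z 218.8 dockaxes mid [473.7 141.4] span [48.6 59.1]
cap 5123 rect c [491.4  64.9] [62.7 44.6] 72.0 z 232.9 dockaxes mid [473.7 136.2] span [38.  37.5]
block 2657 rect c [499.3 203.9] [75.8 85.8] 81.1 z 58.9 dockaxes mid [467.6 278.6] span [72.5 72. ]
yellow 1800 rect c [507.8 206.7] [47.1 50.3] 81.0 z 39.1 dockaxes mid [469.5 282. ] span [49.3 43.4]
dock 21545 rect c [530.4 200.2] [181.1 198.9] 81.4 z 59.1 dockaxes mid [467.5 279. ] span [143.4 174.7]
tcp dockaxes 478.2 135.7
```

Run:
```python
from h import *
s,P=wrist("w10.png");c=s["color"];hsv=cv2.cvtColor(c,cv2.COLOR_RGB2HSV)
H,S,V=[hsv[...,i].astype(int) for i in range(3)];X,Y,Z=P[...,0],P[...,1],P[...,2]
a=np.radians(-8.9);U=X*np.cos(a)+Y*np.sin(a);W=-X*np.sin(a)+Y*np.cos(a)
for name,w0,w1 in(("mid strip",262,290),("left rim",244,249),("right rim",309,314)):
    print(name)
    m=(W>w0)&(W<w1)&(U>415)&(U<525)
    for b in range(418,524,3):
        k=m&(U>=b)&(U<b+3)
        if k.sum(): print(b,k.sum(),"z",np.median(Z[k]).round(1),"rgb",np.median(c[k],0).astype(int))
```

```text
tcp [493.5  60.1 190.1] jaw 80.78 tilt [-0.005 -0.005 -1.   ] F [-0.13 -0.4  -6.67]
mid strip
418 1 z 6.7 rgb [235 228 217]
421 48 z 8.4 rgb [ 17  54 121]
424 72 z 8.1 rgb [ 23  58 123]
427 51 z 8.2 rgb [ 24  58 124]
430 209 z 38.0 rgb [ 26  55 104]
433 85 z 59.2 rgb [ 42  84 147]
436 84 z 59.3 rgb [ 41  84 148]
439 60 z 59.0 rgb [ 68  80 107]
442 14 z 39.5 rgb [144 124  46]
445 77 z 39.4 rgb [236 207  34]
448 78 z 39.2 rgb [236 207  36]
451 70 z 39.5 rgb [236 207  37]
454 62 z 39.4 rgb [236 206  35]
457 74 z 39.1 rgb [236 206  36]
460 72 z 39.1 rgb [244 220  39]
463 54 z 39.2 rgb [245 221  38]
466 78 z 39.0 rgb [245 222  37]
469 70 z 39.0 rgb [245 222  38]
472 58 z 39.1 rgb [245 222  37]
475 75 z 39.2 rgb [245 221  38]
478 69 z 39.2 rgb [245 222  38]
481 58 z 38.9 rgb [245 221  38]
484 77 z 39.1 rgb [245 221  37]
487 52 z 39.3 rgb [245 221  39]
490 74 z 38.8 rgb [243 215  38]
493 203 z 50.2 rgb [26 51 89]
496 74 z 59.0 rgb [ 41  83 148]
499 64 z 59.1 rgb [ 41  85 149]
502 60 z 59.0 rgb [ 39  84 148]
508 140 z 56.4 rgb [140 134 131]
511 76 z 59.0 rgb [241 237 231]
514 63 z 59.0 rgb [
[... 1530 characters left out ...]
457 13 z 59.3 rgb [ 39  84 150]
460 13 z 59.1 rgb [ 40  84 149]
463 17 z 59.4 rgb [ 39  85 149]
466 13 z 59.3 rgb [ 40  84 148]
469 14 z 58.8 rgb [ 41  85 149]
472 13 z 59.1 rgb [ 39  84 148]
475 10 z 59.2 rgb [ 42  85 150]
478 13 z 59.6 rgb [ 42  86 149]
481 14 z 59.2 rgb [ 39  84 148]
484 12 z 58.8 rgb [ 43  85 149]
487 14 z 59.2 rgb [ 40  84 149]
490 12 z 59.1 rgb [ 41  85 149]
493 16 z 58.9 rgb [ 40  83 148]
496 11 z 59.4 rgb [ 42  85 149]
499 11 z 58.7 rgb [ 42  84 148]
502 8 z 59.0 rgb [ 38  83 150]
508 29 z 55.1 rgb [151 145 136]
511 9 z 58.8 rgb [241 237 231]
514 10 z 58.8 rgb [240 236 230]
517 15 z 59.0 rgb [241 236 230]
520 10 z 58.5 rgb [241 236 230]
523 8 z 59.0 rgb [240 236 230]
```

>>> send_rows --pt "0.5 5 0 0.005 -0.005 0" --pt "0.5 5 0 0 0 0" --pt "0.5 3.5 -2 0 0 0" --pt "0.2 0.5 -2 0 0 0" --pt "0 0 0 0 0 0"

```text
time_s: 16.15
tcp_pos: [513.7, 196.2, 147.5]
ee_rot: [0.06, 0.705, -0.063, 0.704]
contact_force: [0.0, 0.0, -6.5]
gripper_width: 0.531
```

```bash
cat > g.py <<'E'
from h import *
o=env.get_obs();y=R.from_quat(o["ee_rot"]).as_matrix();t=o["tcp_pos"];a=np.radians(-8.9)
print("t",o["time_s"],"tcp",t.round(1),"UW",(t[0]*np.cos(a)+t[1]*np.sin(a)).round(1),(-t[0]*np.sin(a)+t[1]*np.cos(a)).round(1),"jaw",np.degrees(np.arctan2(y[1,1],y[0,1])).round(2),"tilt",y[:,0].round(3),"F",o["contact_force"].round(2),"M",o["wrist_torque"].round(2))
E
python3 g.py
```

```text
t 16.15 tcp [513.7 196.2 147.5] UW 477.2 273.3 jaw 80.07 tilt [-0.001 -0.005 -1.   ] F [ 0.05  0.02 -6.51] M [ 0.04 -0.07  0.02]
```

>>> send_rows --pt "-0.33 0.56 -1.2 0.005 0 0.018" --pt "0 0 0 0 0 0"

```text
time_s: 16.4
tcp_pos: [511.1, 200.3, 135.5]
ee_rot: [0.055, 0.705, -0.055, 0.705]
contact_force: [-1.3, -1.4, -6.4]
gripper_width: 0.535
```

```bash
python3 g.py
python3 - <<'E'
from h import *
s=env.snapshot("scene");c=s["color"][...,::-1]
t=env.snapshot("top")["color"][...,::-1]
cv2.imwrite("pics/s1.png",np.hstack([cv2.resize(c[90:210,240:370],(440,406),interpolation=2),cv2.resize(t[195:290,175:260],(360,406),interpolation=2)]))
E
```

```text
t 16.4 tcp [511.1 200.3 135.5] UW 473.9 276.9 jaw 81.01 tilt [-0.001  0.    -1.   ] F [-1.26 -1.39 -6.44] M [ 0.06 -0.17 -0.04]
```

View pics/s1.png

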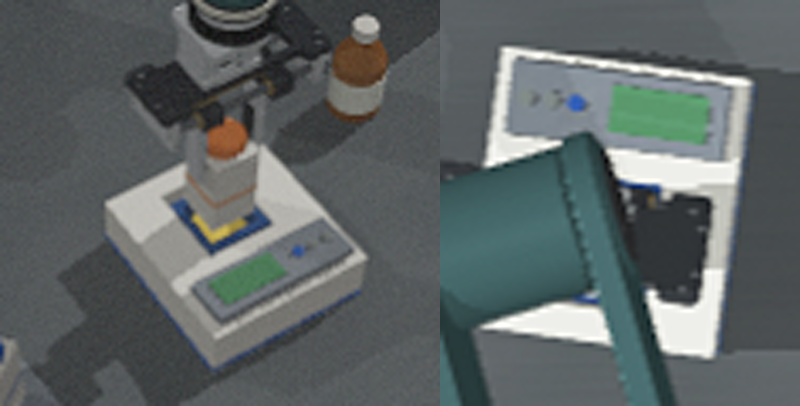

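The scene crop shows the jar upright above the blue block with yellow visible under its near side. The bottle is well clear. Now I lower it in small steps, watching the force.

>>> send_rows --pt "-0.07 0.15 -0.5 0 0 0" --pt "0 0 -0.4 0 0 0"

```text
time_s: 16.75
tcp_pos: [512.8, 201.8, 129.9]
ee_rot: [0.057, 0.702, -0.055, 0.707]
contact_force: [-0.5, -0.2, -6.9]
gripper_width: 0.532
```

```bash
python3 g.py
```

```text
t 16.75 tcp [512.8 201.8 129.9] UW 475.4 278.7 jaw 80.95 tilt [ 0.007  0.002 -1.   ] F [-0.52 -0.24 -6.9 ] M [-0.01 -0.16  0.01]
```

>>> send_rows --pt "-0.25 0 -0.4 -0.002 0.007 0" --pt "0 0 -0.3 0 0 0"

```text
time_s: 17.0
tcp_pos: [510.1, 201.8, 122.4]
ee_rot: [0.056, 0.705, -0.056, 0.705]
contact_force: [-0.6, -0.5, -7.3]
gripper_width: 0.529
```

```bash
python3 g.py
```

```text
t 17.0 tcp [510.1 201.8 122.4] UW 472.7 278.2 jaw 80.95 tilt [-0.    -0.001 -1.   ] F [-0.61 -0.5  -7.32] M [ 0.04 -0.13  0.  ]
```

>>> send_rows --pt "0 0 -0.3 0 0 0"

```text
time_s: 17.12
tcp_pos: [510.1, 201.8, 119.2]
ee_rot: [0.056, 0.705, -0.056, 0.705]
contact_force: [-0.1, 0.7, -5.6]
gripper_width: 0.525
```

>>> send_rows --pt "0 0 -0.2 0 0 0"

```text
time_s: 17.25
tcp_pos: [510.0, 201.8, 116.9]
ee_rot: [0.055, 0.705, -0.056, 0.705]
contact_force: [-0.9, 0.1, -7.0]
gripper_width: 0.532
```

```bash
python3 g.py
```

```text
t 17.25 tcp [510.  201.8 116.9] UW 472.6 278.2 jaw 80.96 tilt [-0.001 -0.001 -1.   ] F [-0.87  0.05 -6.98] M [ 0.03 -0.14 -0.01]
```

>>> send_rows --pt "0 0 -0.3 0 0 0"

```text
time_s: 17.38
tcp_pos: [510.1, 201.8, 113.8]
ee_rot: [0.056, 0.705, -0.056, 0.705]
contact_force: [-0.4, -0.2, -6.8]
gripper_width: 0.531
```

>>> send_rows --pt "0 0 -0.3 0 0 0"

```text
time_s: 17.5
tcp_pos: [510.1, 201.8, 110.6]
ee_rot: [0.056, 0.705, -0.056, 0.705]
contact_force: [-0.9, 0.8, -6.0]
gripper_width: 0.533
```

```bash
python3 g.py
```

```text
t 17.5 tcp [510.1 201.8 110.6] UW 472.7 278.3 jaw 80.96 tilt [-0.    -0.001 -1.   ] F [-0.86  0.84 -5.96] M [ 0.02 -0.1  -0.01]
```

The jar has entered the well without touching. I'll keep going down to the carrier.

>>> send_rows --pt "0 0 -0.4 0 0 0" --pt "0 0 -0.3 0 0 0"

```text
time_s: 17.75
tcp_pos: [510.1, 201.8, 103.1]
ee_rot: [0.056, 0.705, -0.056, 0.705]
contact_force: [0.4, 0.0, -6.8]
gripper_width: 0.53
```

>>> send_rows --pt "0 0 -0.3 0 0 0" --pt "0 0 -0.2 0 0 0"

```text
time_s: 18.0
tcp_pos: [510.2, 201.8, 98.6]
ee_rot: [0.056, 0.705, -0.056, 0.705]
contact_force: [-1.0, -1.1, -1.4]
gripper_width: 0.527
```

```bash
python3 g.py
```

```text
t 18.0 tcp [510.2 201.8  98.6] UW 472.8 278.3 jaw 80.96 tilt [ 0.    -0.001 -1.   ] F [-0.96 -1.06 -1.42] M [-0.1   0.2   0.03]
```

>>> send_rows --pt "0 0 -0.3 0 0 0" --pt "0 0 -0.3 0 0 0" --pt "0 0 -0.3 0 0 0"

```text
time_s: 18.38
tcp_pos: [510.2, 201.8, 90.9]
ee_rot: [0.056, 0.705, -0.056, 0.705]
contact_force: [-1.8, -0.6, -1.7]
gripper_width: 0.532
```

>>> send_rows --pt "0 0 -0.2 0 0 0" --pt "0 0 -0.15 0 0 0"

```text
time_s: 18.62
tcp_pos: [510.2, 201.8, 87.2]
ee_rot: [0.056, 0.705, -0.056, 0.705]
contact_force: [-1.6, -0.8, -2.0]
gripper_width: 0.531
```

```bash
python3 g.py
```

```text
t 18.625 tcp [510.2 201.8  87.2] UW 472.8 278.3 jaw 80.97 tilt [ 0.001 -0.    -1.   ] F [-1.61 -0.82 -2.05] M [-0.14  0.27  0.01]
```

>>> send_rows --pt "0 0 -0.2 0 0 0"

```text
time_s: 18.75
tcp_pos: [510.2, 201.8, 85.1]
ee_rot: [0.056, 0.705, -0.056, 0.705]
contact_force: [-2.8, -0.1, -1.2]
gripper_width: 0.528
```

>>> send_rows --pt "0 0 0 0 0 0" --pt "0 0 0 0 0 0" --pt "0 0 0 0 0 0" --pt "0 0 0 0 0 0" --hand 1

```text
time_s: 19.25
tcp_pos: [513.5, 202.8, 87.6]
ee_rot: [0.057, 0.702, -0.055, 0.708]
contact_force: [1.1, -0.1, -0.1]
gripper_width: 0.92
```

```bash
python3 g.py
```

```text
t 19.25 tcp [513.5 202.8  87.6] UW 476.0 279.8 jaw 80.95 tilt [ 0.01   0.002 -1.   ] F [ 1.06 -0.08 -0.12] M [ 0.08 -0.14  0.01]
```

Now I rise straight up, clear of the jar, and back away to look.

>>> send_rows --pt "0 0 2 0 0.01 0" --pt "0 0 3 0 0 0" --pt "0 0 5 0 0 0" --pt "0 0 3 0 0 0" --pt "0 -4 0 0 0 0"

```text
time_s: 19.88
tcp_pos: [513.0, 163.8, 221.3]
ee_rot: [0.055, 0.705, -0.053, 0.705]
contact_force: [1.8, -0.9, -0.2]
gripper_width: 1.0
```

>>> send_rows --pt "-3 -4 0 0 0 0" --pt "-4 -4 0 0 0 0" --pt "-4 -4 0 0 0 0" --pt "-2 -2 0 0 0 0" --pt "0 0 0 0 0 0"

```text
time_s: 20.5
tcp_pos: [380.8, 18.4, 223.3]
ee_rot: [0.056, 0.702, -0.055, 0.708]
contact_force: [0.2, 1.3, -0.6]
gripper_width: 0.998
```

```bash
python3 g.py
python3 - <<'E'
from h import *
s=env.snapshot("scene");c=s["color"][...,::-1];P=pts(s)
hsv=cv2.cvtColor(s["color"],cv2.COLOR_RGB2HSV);H,S=hsv[...,0].astype(int),hsv[...,1].astype(int);X,Y,Z=np.moveaxis(P,-1,0)
def rep(P,tag):
  X,Y,Z=np.moveaxis(P,-1,0)
  for nm,m,b in(("orange",(H<18)&(S>120),(X>430)&(X<580)&(Y>120)&(Y<290)),("blue",(H>98)&(H<130)&(S>120),(X>430)&(X<580)&(Y>-170)&(Y<-20))):
    q=P[m&b&(Z>70)];print(tag,nm,len(q),np.median(q,0).round(1) if len(q) else "", np.percentile(q[:,2],95).round(1) if len(q) else "")
rep(P,"scene")
t=env.snapshot("top");hsv=cv2.cvtColor(t["color"],cv2.COLOR_RGB2HSV);H,S=hsv[...,0].astype(int),hsv[...,1].astype(int)
rep(pts(t),"top")
cv2.imwrite("pics/s2.png",np.hstack([cv2.resize(c[90:270,110:370],(500,346),interpolation=2),cv2.resize(t["color"][195:290,175:260][...,::-1],(300,346),interpolation=2)]))
E
```

```text
t 20.5 tcp [380.8  18.4 223.3] UW 373.4 77.1 jaw 81.01 tilt [ 0.008  0.001 -1.   ] F [ 0.2   1.35 -0.59] M [ 0.07 -0.16 -0.01]
scene orange 113 [515.3 198.6 126.9] 130.3
scene blue 130 [510.6 -94.5 105.9] 108.8
top orange 156 [508.8 200.1 129. ] 133.9
top blue 145 [505.5 -93.4 107.6] 113.3
```

View pics/s2.png

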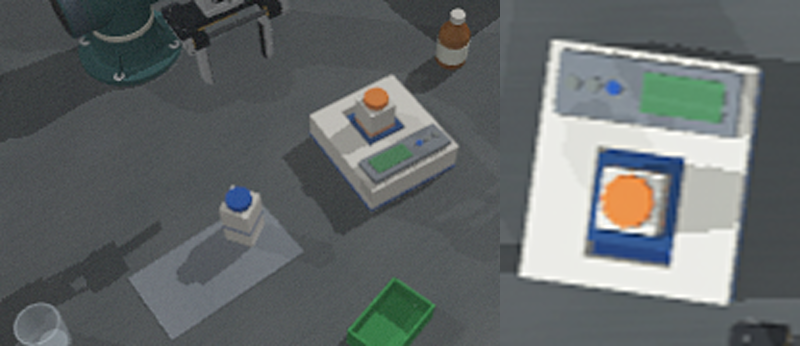

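The orange jar's cap top is at z ≈ 127–129 mm (128 means fully sunk, 144 would be carrier up), and it stands square in the well. Blue stands on the mat, and the bottle, cup and box are unmoved. I'm handing in.

```bash
python3 -c "
from workcell import env
print(env.job_done())"
```

```text
the job is handed in; nothing more can be done
None
```

The orange-capped jar was the heavier one. It now stands in the dock's well with the carrier fully down, and the lighter blue jar is back on the mat. The job is handed in at about 20.5 s of the 72 s allowed.

- **Weighing:** I lifted orange clear (about 6.7 N on the arm) and stood it back on the mat. I then lifted blue clear (about 2.9 N) and stood it back as well.
- **Docking:** I lowered orange into the well in small steps. It went in on the first try without touching the block. The carrier took up the load at the expected height, and the force readings never showed any press on the dock beyond the jar's weight. I released it near the bottom.
- **Last checks:** The orange cap top measured about 127–129 mm in the two fixed cameras, against 128 mm expected for fully down. The blue cap top was at about 106–108 mm, which matches standing on the mat. Both jars looked upright, and the bottle, cup and green box looked undisturbed. The gripper was open, clear of everything.
- **Disagreements:** The camera positions differed by up to about 6 mm between views, mostly in x. I steered with the wrist camera's view of jar and well together. No check failed.

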